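# Pack out and hold a coin-cell cassette in its test jig

### The job

The white coin-cell cassette on the rail of the test jig has a gap between it and the sprung steel slide, with one grey spacer block already in it. Stand more spacers from the white tray upright on the raised rail between that one and the slide, only as many as it takes until pushing the slide squeezes the stack against the cassette instead of running all the way to its end stop; finish while still holding the slide pushed firmly (about 10 N) against the stack, with nothing but the slide pressing on the spacers. Leave spare spacers in their tray, and leave the jar, the tape roll and the tray of coin cells alone.

Things in the scene. Friction and masses are not known exactly. Their poses are not given: they have to be found in the camera images.
- jig: Test jig fixed to the desk: foot plate 215 x 100 x 8 mm and on it a raised black rail 60 wide, top 50 above the desk, x = -87 to +117. Lips 4 thick, 8 high along its edges leave a 52 wide channel. x axis: along the rail from slide to cassette; z up. Origin: at desk height under the rail's centre line, where the slide's front face is when at its end stop.
- slide (a joint): Travel in m of the steel slide along the jig's +x: 0 = back (its spring holds it there), 0.034 = at its end stop. A block 24 mm long, 44 wide, top 45 above the rail; front face at jig x = -34 mm when back, 0 at the end stop. The spring resists with 1.2 N at 0, 2.4 N at the end stop and returns the slide when let go. Push it on its back face.
- slide_back (a point): Centre of the slide's flat back face (44 wide, 44 tall), 25 mm above the rail top; moves with the slide. Push here along the jig's +x. The rail behind it is clear.
- cassette: White cassette with one round coin cell flush in its top, fixed on the rail: 40 mm long (its x, along the jig's x), 44 wide, 45 tall. Origin: centre of its underside, on the rail top; the face towards the slide is 20 mm from it. Its place varies: from that face to the slide's end-stop position is 24 to 56 mm, so one or two more spacers are needed.
- spacer_tray: White moulded tray fixed on the desk, 132 long (its x) by 64 wide by 10 high, walls 3, floor 3 thick, three pockets in a row along its x, one spacer standing in each. Origin at the centre of its underside.
- spacer1: Spacer block 1, one of four identical plain grey plastic blocks, in mm: 20 thick (its x), 44 wide (its y), 45 tall (its z), about 55 g. Origin: centre of its underside. It starts upright in a pocket of the spacer tray, underside 3 above the desk; neighbours stand about 42 apart (centres) along their thin direction.
- spacer2: Spacer block 2, one of four identical plain grey plastic blocks, in mm: 20 thick (its x), 44 wide (its y), 45 tall (its z), about 55 g. Origin: centre of its underside. It starts upright in a pocket of the spacer tray, underside 3 above the desk; neighbours stand about 42 apart (centres) along their thin direction.
- spacer3: Spacer block 3, one of four identical plain grey plastic blocks, in mm: 20 thick (its x), 44 wide (its y), 45 tall (its z), about 55 g. Origin: centre of its underside. It starts upright in a pocket of the spacer tray, underside 3 above the desk; neighbours stand about 42 apart (centres) along their thin direction.
- spacer4: The spacer block already on the rail, identical to the other three: 20 mm thick (its x, along the rail), 44 wide, 45 tall. Origin: centre of its underside. It starts upright in the channel, loose, 2 to 6 mm in front of the cassette.
- cell_tray: Bystander: white square tray of 25 coin cells, 140 by 140, 24 high, loose on the desk. Origin at the centre of its underside.
- jar: Bystander: amber jar with black cap, 44 diameter, 60 high. Origin at the centre of its underside.
- tape: Bystander: brown ring-shaped roll lying flat, 76 diameter, 18 high. Origin at the centre of its underside.
Not all that is in view belongs to the job. What is shaped like the spacer4 but black is not meant. Of the things that look like the jig, take the one that is farthest to the robot's left at the start.

How it is judged:
By the outcome, as a careful person would: the job done as asked, in the order asked, and still so for the second after the job is handed in, while the arm keeps its last pose, push and grip.
It also fails if it takes over 69 s, if anything falls off the work surface, if the arm or the gripper's body presses on something with over 40 N, if the wrist force passes 120 N, or if a joint passes its speed limit or range.

### The arm

A 6-joint arm with a two-finger parallel gripper is mounted at the origin on the work surface. World frame = base frame: x ahead of the robot, y to its left, z up, the work surface at z = 0. Lengths are in m, angles in rad, forces in N, time in s.
With the tool pointing down it reaches from about 0.25 to 0.85 m from the base axis. Payload 12.5 kg.
Tool frame: the origin (TCP) lies midway between the tips of the shut fingers; the grasp point (between the pads) lies 19 mm behind it; y points along the fingers, x is the direction in which the jaws open and shut, and the axes are right-handed (so a half turn about y gives the same grasp; the last joint's range is limited). The gripper opens to 93 mm and grips with 3 to 60 N. Pads are 15 mm wide; open, the fingers measure 128 mm over their backs; the gripper's body (75 mm by 188 mm) begins 65 mm behind the grasp point.
Start: joints at [-1.363, 0.351, 1.652, -0, 1.139, -0.085], TCP at [0.159, -0.527, 0.219] pointing down, gripper open.
Joint ranges: [-2.75, 2.75], [-0.79, 2.1], [0.01, 2.65], [-1.57, 4.71], [0.07, 3.14], [-2.87, 2.87]. Speed limits (rad/s): [2.22, 2.22, 2.79, 3.14, 3.14, 3.14].

### API

Orientations are given as a 3x3 rotation matrix whose columns are the frame's x, y, z axes.
In Python, from plant import * gives the robot as it stands.
- The arm moves only by the shell command python3 -m handwheel 'ROWS' [FORCE]. ROWS is JSON, a list that holds one entry, the list of rows, each a list of 7 numbers: the shift along the tool's x, y, z each as a share of 40 mm, from -1 to 1, then the turn, a rotation vector about the tool's x, y, z each as a share of 6 degrees, from -1 to 1, then the opening, from 0 (shut) to 1 (fully open). A call has 1 to 12 rows; each row shifts and turns the commanded pose from where the row before left it, along the tool's axes as they then stand; what a row does not reach is not made up. A row lasts 1/12 s, in which the tool goes at most 41.7 mm and 7.16 degrees, less where a joint would pass 70% of its speed; a pose out of reach is approached as far as the arm can. A call with a number of a shift or a turn outside -1 to 1 is refused whole. A call with a gripper value outside its range is refused whole. The fingers move at their own pace and stop on an object; FORCE is the grip in N (left out, the last holds). Time passes only in rows, so rows that do not move let the fingers close. It gives the time, the measured TCP pose, the force and the opening at its end, in the units of the state.
- sense(): the state, without advancing time (a new reading comes with each control period).
- capture(name): name is "scene" or "top" or "wrist"; returns (picture, depth): 480x640x3 uint8, red, green, blue; 480x640 float32, m along the optical axis (not along the pixel's ray), 0 where there is no reading.
- get_calibration(name): a dict with "fov_y" (degrees; the focal length in pixels is half the picture's height over the tangent of half this angle, whatever the lens; pixels are square), "cx", "cy" (the principal point, pixels), "origin" and "orientation" of the camera in the world. Camera axes: x right, y down, z forward; pixel columns grow to the right and rows downward; lengths in m; the calibration is good to about 2 mm. A picture is of the moment at which its call begins: read the wrist's pose just before it. get_calibration takes no time and is no camera call; for the wrist camera it gives the pose at the moment of the call.
- close_job(): hands the job in, once; it reports no verdict.
The state is a dict: "clock": time; "q": joint angles; "joint_velocities": joint speeds; "effort": joint torques, N m; "tcp_pos": TCP position; "orientation": TCP orientation; "wrist_force": force on the tool from outside, world axes, zero at the start; "torque": the same for the moment, N m; "width": finger opening in m.
Only numpy, scipy, OpenCV 4.12 (cv2) and the standard library are available. Lean on these libraries where they do the work, as an engineer would, in place of code of your own. Each camera call takes 0.05 s, during which the arm holds its last target.

## Working session

There is one attempt and no reset: what is moved stays moved. The work goes in short steps, Python scripts to look and compute and a shell command to move; the robot and the scene stay as the last step left them, time stands still between calls to the robot, and variables do not carry over. Pictures are saved under pics/ and viewed, and the job is handed in when it is done.

```bash
mkdir -p pics; ls; python3 - <<'E'
from plant import *
import cv2
s=sense();print({k:(v if not hasattr(v,'round') else v) for k,v in s.items()})
for n in ["scene","top","wrist"]:
    p,d=capture(n);cv2.imwrite(f"pics/a_{n}.png",p[:,:,::-1]);import numpy as np;np.savez(f"a_{n}.npz",p=p,d=d,**{k:v for k,v in get_calibration(n).items()})
    print(n,get_calibration(n))
E
```

```text
pics
{'clock': 0.0, 'q': array([-1.36261331e+00,  3.51262475e-01,  1.65243540e+00, -1.14029013e-05,
        1.13910041e+00, -8.45931338e-02]), 'joint_velocities': array([-0.00247517,  0.00165769,  0.00160985, -0.00079665,  0.00013857,
       -0.00107938]), 'effort': array([-1.33960199e-03, -4.97325397e+01, -2.85250980e+01,  6.98556332e-02,
        2.57123262e-02, -8.58018075e-05]), 'tcp_pos': array([ 0.15868848, -0.52624176,  0.21808276]), 'orientation': array([[ 2.88615770e-01, -2.59314581e-04,  9.57444970e-01],
       [-9.57444250e-01,  1.17745196e-03,  2.88615872e-01],
       [-1.20218776e-03, -9.99999273e-01,  9.15519504e-05]]), 'wrist_force': array([-0.51726421, -0.19396796,  0.01027842]), 'torque': array([-0.00603716,  0.02214572,  0.01770834]), 'width': 0.09322610085360347}
scene {'fov_y': 56.394022569070835, 'cx': 318.24201259875167, 'cy': 236.44367774086763, 'origin': array([ 1.0431905 , -0.1645626 ,  0.84045258]), 'orientation': array([[ 0.30059396,  0.78690528, -0.53890941],
       [ 0.95364296, -0.25653262,  0.1573408 ],
       [-0.01443554, -0.56122286, -0.82753883]])}
top {'fov_y': 44.307971139438884, 'cx': 320.6406830803411, 'cy': 233.91381565879422, 'origin': array([ 0.46942815, -0.03711956,  1.60130324]), 'orientation': array([[ 0.01485471, -0.99723957,  0.07275009],
       [-0.99978819, -0.01585039, -0.01312818],
       [ 0.01424505, -0.07253966, -0.99726379]])}
wrist {'fov_y': 62.197733995400306, 'cx': 315.5475496680746, 'cy': 234.99176451774085, 'origin': array([ 0.22757571, -0.50439457,  0.38478403]), 'orientation': array([[ 2.87106250e-01, -9.25182629e-01, -2.48207782e-01],
       [-9.57898696e-01, -2.77381526e-01, -7.40916874e-02],
       [-2.99911157e-04,  2.59030097e-01, -9.65869204e-01]])}
```

View pics/a_scene.png

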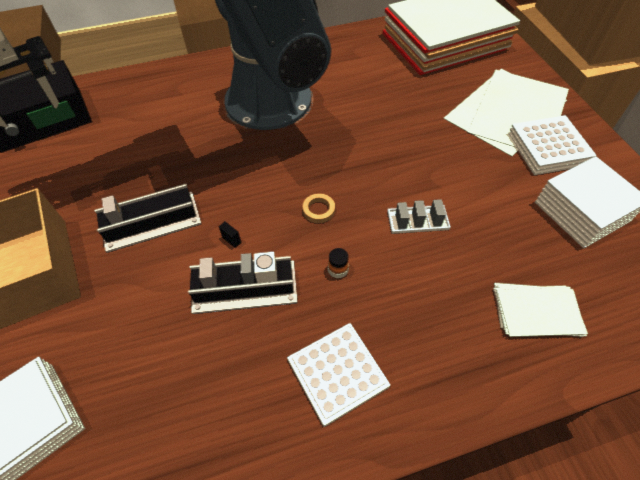

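View pics/a_top.png

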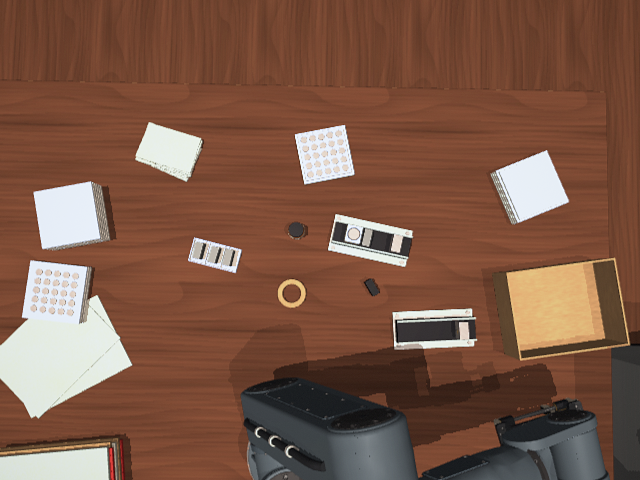

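View pics/a_wrist.png

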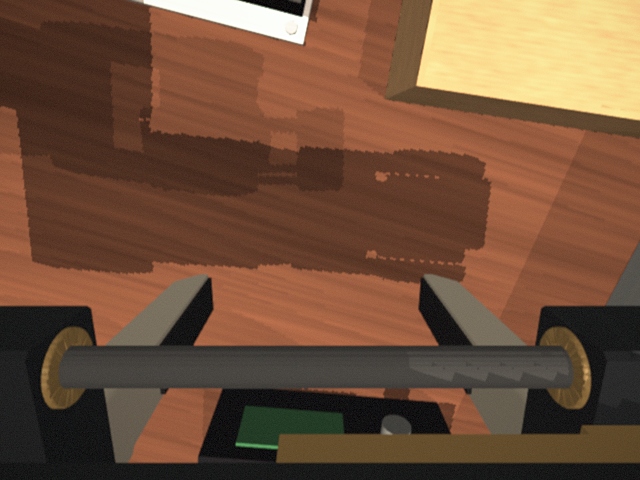

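The scene view shows two jig-like things: a complete jig with a cassette and grey spacer (245,280), and a bare one (150,215). In the top view they are at (370,240) and (435,330). Top-view left is the robot's left (+y), so the jig at (370,240) is the one meant. It also carries the cassette at (354,233). The black block at (372,287) is the decoy, and the tray of three grey spacers is at (215,255). I'll enlarge both to confirm.

```bash
cat > h.py <<'E'
import numpy as np,cv2
def load(f):
    return dict(np.load(f))
def ray(c,u,v):
    f=240/np.tan(np.radians(float(c['fov_y']))/2)
    d=np.array([(u-c['cx'])/f,(v-c['cy'])/f,1.0]); return c['orientation']@d
def onz(c,u,v,z):
    r=ray(c,u,v);o=c['origin'];return o+r*(z-o[2])/r[2]
def dep(c,u,v):
    return c['origin']+ray(c,u,v)*c['d'][int(round(v)),int(round(u))]
def proj(c,P):
    f=240/np.tan(np.radians(float(c['fov_y']))/2)
    q=c['orientation'].T@(np.asarray(P)-c['origin']);return f*q[0]/q[2]+c['cx'],f*q[1]/q[2]+c['cy']
E
python3 - <<'E'
from h import *
c=load('a_top.npz');p=c['p'][:,:,::-1]
a=cv2.resize(p[205:275,325:420],None,fx=6,fy=6,interpolation=cv2.INTER_CUBIC)
b=cv2.resize(p[230:280,180:250],None,fx=6,fy=6,interpolation=cv2.INTER_CUBIC)
o=np.zeros((740,570,3),np.uint8);o[:420,:570]=a;o[430:730,:420]=b
cv2.imwrite('pics/crop1.png',o[:600*2][:,:])
o2=cv2.resize(o,None,fx=.8,fy=.8);cv2.imwrite('pics/crop1.png',o2)
c=load('a_scene.npz');p=c['p'][:,:,::-1]
a=cv2.resize(p[240:320,180:310],None,fx=5,fy=5,interpolation=cv2.INTER_CUBIC)
cv2.imwrite('pics/crop2.png',a)
E
```

```text
(no output)
```

View pics/crop1.png

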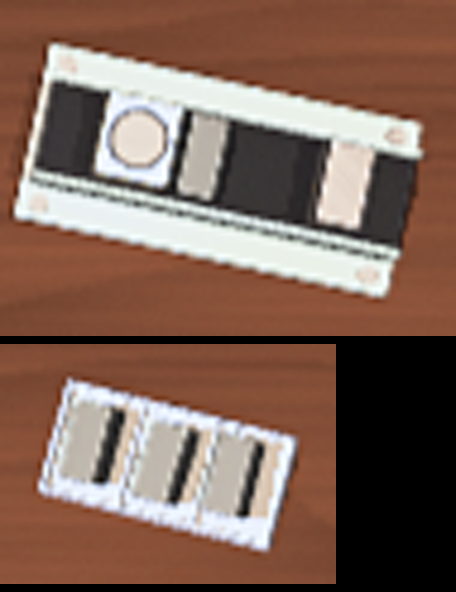

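View pics/crop2.png

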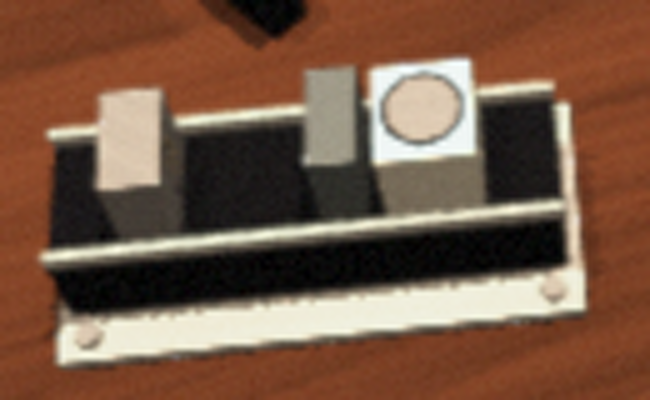

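The crops confirm it: this jig has the slide, a grey spacer and the white cassette, and the tray holds three plain grey blocks. Next come coarse positions, so I can move the wrist camera over them.

```bash
python3 - <<'E'
from h import *
c=load('a_top.npz')
for n,u,v,z in [('s_a',198,250,.048),('s_b',214,254.5,.048),('s_c',229,258,.048),('cas',353.7,233.7,.095),('sp4',367.3,237.3,.095),('slide',396.9,243.1,.095),('tape',292,293,.018),('jar',297,230,.06),('decoyjig',434,328,.05),('cells',325,154,.024),('box',560,310,.05)]:
    print(n,onz(c,u,v,z).round(4),dep(c,u,v).round(4))
w=load('a_wrist.npz');R=np.array([[.2886,0,.9574],[-.9574,0,.2886],[0,-1,0]])
print('cam in tool', (R.T@(w['origin']-[.15869,-.52624,.21808])).round(4)); print((R.T@w['orientation']).round(3))
E
```

```text
s_a [0.5352 0.2643 0.048 ] [0.5351 0.2637 0.0507]
s_b [0.524 0.222 0.048] [0.524  0.222  0.0477]
s_c [0.5154 0.1824 0.048 ] [0.5156 0.183  0.0435]
cas [ 0.5812 -0.1417  0.095 ] [ 0.5814 -0.1419  0.0918]
sp4 [ 0.5725 -0.1767  0.095 ] [ 0.5725 -0.1767  0.0957]
slide [ 0.5588 -0.2528  0.095 ] [ 0.5588 -0.2529  0.0948]
tape [0.4254 0.0162 0.018 ] [0.425  0.0167 0.0023]
jar [0.5912 0.0047 0.06  ] [0.5916 0.0049 0.0548]
decoyjig [ 0.3406 -0.3577  0.05  ] [ 0.3398 -0.3596  0.041 ]
cells [ 0.8018 -0.0665  0.024 ] [ 0.8017 -0.0665  0.0244]
box [ 0.392  -0.6899  0.05  ] [ 0.3898 -0.7084  0.0061]
cam in tool [-0.001  -0.1667  0.0723]
[[ 1.    -0.001 -0.001]
 [ 0.    -0.259  0.966]
 [-0.002 -0.966 -0.259]]
```

Jig +x comes out at about 78.6° in the world. Centre to centre, slide to cassette is about 113 mm, so the gap is about 47 mm and probably two more spacers are needed. I'll turn the jaws across the rail, which grips the 44 mm width and leaves neighbours and the stack alone, then look from above with the wrist camera.

```bash
python3 -m handwheel '[[[0,-0.1,0,0,-1,0,1],[0,-0.1,0,0,-1,0,1],[0,-0.1,0,0,-1,0,1],[0,-0.1,0,0,-1,0,1],[0,-0.1,0,0,-1,0,1],[0,-0.1,0,0,-1,0,1],[0,-0.1,0,0,-1,0,1],[0,-0.1,0,0,-1,0,1],[0,-0.1,0,0,-1,0,1],[0,-0.1,0,0,-1,0,1],[0,0,0,0,-0.3,0,1]]]'
python3 -m handwheel '[[[0.69,0,0.66,0,0,0,1],[0.69,0,0.66,0,0,0,1],[0.69,0,0.66,0,0,0,1],[0.69,0,0.66,0,0,0,1],[0.69,0,0.66,0,0,0,1],[0.69,0,0.66,0,0,0,1],[0.69,0,0.66,0,0,0,1],[0.69,0,0.66,0,0,0,1],[0.69,0,0.66,0,0,0,1],[0.69,0,0.66,0,0,0,1],[0.69,0,0.66,0,0,0,1],[0.69,0,0.66,0,0,0,1]]]'
python3 -m handwheel '[[[0,0,0,0,0,0,1],[0,0,0,0,0,0,1],[0,0,0,0,0,0,1]]]'
cat > snap.py <<'E'
from plant import *
from h import *
import sys
n=sys.argv[1]; cam=sys.argv[2] if len(sys.argv)>2 else 'wrist'
s=sense();c=get_calibration(cam);p,d=capture(cam)
cv2.imwrite(f"pics/{n}.png",p[:,:,::-1]);np.savez(n+'.npz',p=p,d=d,tcp=s['tcp_pos'],R=s['orientation'],**c)
print(s['clock'],s['tcp_pos'].round(4),s['orientation'].round(4).tolist(),s['wrist_force'].round(2),s['width'])
E
python3 snap.py b1
```

```text
clock: 1.07
tcp_pos: [0.1588, -0.5267, 0.2592]
orientation: [[0.981, 0.0, 0.192], [-0.192, -0.001, 0.981], [0.0, -1.0, -0.001]]
wrist_force: [-0.9, 0.7, -0.3]
width: 0.0931
clock: 2.07
tcp_pos: [0.5475, -0.2802, 0.2584]
orientation: [[0.98, -0.0, 0.198], [-0.198, 0.0, 0.98], [-0.0, -1.0, 0.0]]
wrist_force: [-0.7, -1.0, 0.4]
width: 0.093
clock: 2.32
tcp_pos: [0.5457, -0.2817, 0.2582]
orientation: [[0.98, -0.001, 0.198], [-0.198, 0.0, 0.98], [-0.001, -1.0, 0.0]]
wrist_force: [-0.4, -0.2, -0.2]
width: 0.0931
2.3167 [ 0.5457 -0.2817  0.2582] [[0.9803, -0.0009, 0.1978], [-0.1978, 0.0002, 0.9803], [-0.0009, -1.0, 0.0001]] [-0.36 -0.16 -0.22] 0.09306772437868031
```

View pics/b1.png

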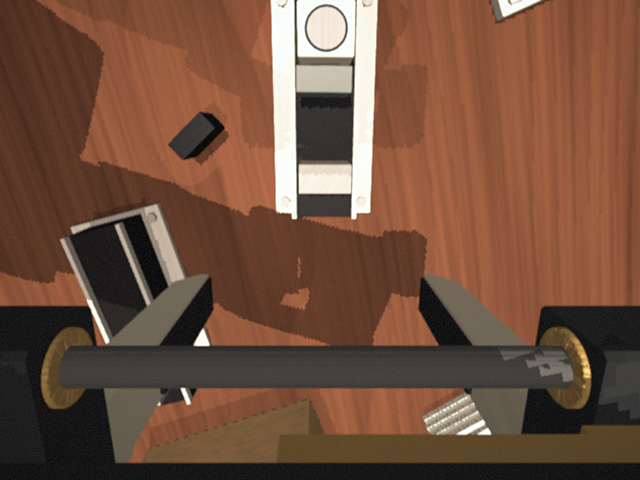

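The target jig runs vertically at column 325: cassette top at about (326,28), spacer4 at about (325,78), slide at about (325,180). The bare jig is lower left (120,270) and the black decoy at (196,135). I'll enlarge the rail and read the edges along the centre column.

```bash
python3 - <<'E'
from h import *
c=load('b1.npz');p=c['p']
cv2.imwrite('pics/b1c.png',cv2.resize(p[0:220,260:390,::-1],None,fx=2.7,fy=2.7,interpolation=cv2.INTER_CUBIC))
for u in (310,):
  for v in range(50,215): 
    if v<105 or v>155: print(v,p[v,u].tolist(),(dep(c,u,v)[2]).round(3) if c['d'][v,u]>0 else 0, end=' | ')
print()
for v in (80,175): print(v,[(u,int(p[v,u].sum())) for u in range(270,384,1)])
E
```

```text
50 [251, 253, 252] 0.095 | 51 [251, 253, 252] 0.095 | 52 [251, 253, 252] 0.094 | 53 [252, 254, 253] 0.094 | 54 [252, 255, 252] 0.094 | 55 [252, 253, 240] 0.097 | 56 [233, 224, 192] 0.095 | 57 [160, 146, 124] 0.092 | 58 [113, 105, 91] 0.089 | 59 [113, 104, 92] 0.083 | 60 [113, 106, 92] 0 | 61 [113, 106, 92] 0.073 | 62 [109, 101, 91] 0.067 | 63 [92, 86, 76] 0.064 | 64 [99, 94, 84] 0.057 | 65 [146, 141, 129] 0.096 | 66 [191, 185, 170] 0.097 | 67 [203, 196, 178] 0.095 | 68 [203, 196, 179] 0.096 | 69 [206, 197, 180] 0.094 | 70 [203, 198, 179] 0.096 | 71 [203, 196, 177] 0.095 | 72 [203, 195, 178] 0.095 | 73 [203, 194, 179] 0.095 | 74 [200, 192, 175] 0.094 | 75 [202, 195, 178] 0.095 | 76 [203, 197, 179] 0.096 | 77 [200, 193, 176] 0.096 | 78 [202, 194, 178] 0.095 | 79 [200, 193, 176] 0.095 | 80 [205, 197, 180] 0.097 | 81 [200, 193, 176] 0.095 | 82 [203, 196, 178] 0.095 | 83 [198, 190, 173] 0.095 | 84 [201, 192, 176] 0.095 | 85 [197, 190, 173] 0.095 | 86 [198, 190, 174] 0.094 | 87 [198, 191, 175] 0.095 | 88 [198, 192, 176] 0.097 | 89 [203, 196, 179] 0.097 | 90 [199, 192, 175] 0.095 | 91 [173,
[... 3930 characters left out ...]
21), (326, 704), (327, 703), (328, 705), (329, 699), (330, 711), (331, 716), (332, 724), (333, 727), (334, 725), (335, 724), (336, 724), (337, 719), (338, 707), (339, 702), (340, 705), (341, 711), (342, 721), (343, 725), (344, 718), (345, 715), (346, 720), (347, 715), (348, 668), (349, 665), (350, 665), (351, 477), (352, 558), (353, 764), (354, 764), (355, 758), (356, 756), (357, 754), (358, 751), (359, 752), (360, 753), (361, 751), (362, 751), (363, 752), (364, 753), (365, 755), (366, 755), (367, 754), (368, 755), (369, 761), (370, 758), (371, 503), (372, 287), (373, 291), (374, 311), (375, 312), (376, 316), (377, 310), (378, 317), (379, 308), (380, 307), (381, 300), (382, 289), (383, 298)]
```

View pics/b1c.png

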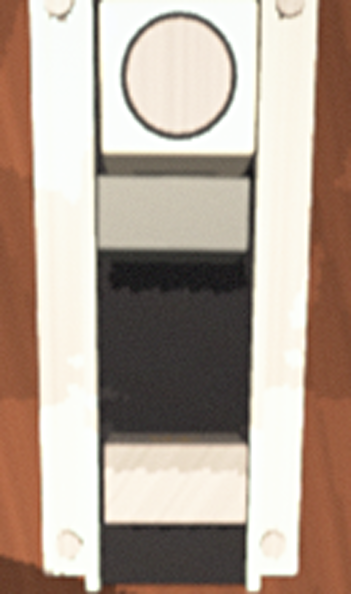

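```bash
python3 - <<'E'
from h import *
c=load('b1.npz')
P={k:onz(c,u,v,.095) for k,(u,v) in dict(cas=(325,56.8),s4f=(324,65.2),s4n=(324,91.7),slf=(324.6,163.8),slb=(324.6,193.1),s4L=(295.8,78),s4R=(351.3,78),slL=(297.8,178),slR=(351.4,178)).items()}
m1=(P['s4L']+P['s4R'])/2;m2=(P['slL']+P['slR'])/2
# lip outer/inner edges of rail at z=.058
q=[onz(c,u,v,.058) for u,v in [(294.6,80),(353.8,80),(296.2,175),(352,175)]]
print('lip',[x.round(4) for x in q], np.degrees(np.arctan2(*( (q[0]+q[1]-q[2]-q[3])[[1,0]]))))
d=m1-m2;print(m1.round(4),m2.round(4),'ang',np.degrees(np.arctan2(d[1],d[0])), 'w',np.linalg.norm(P['s4L']-P['s4R']),np.linalg.norm(P['slL']-P['slR']))
a=np.radians(78.6);e=np.array([np.cos(a),np.sin(a),0])
for k in ['cas','s4f','s4n','slf','slb']: print(k,((P[k]-P['slf'])@e*1000).round(1),P[k].round(4))
# plate side edges z=.008
q=[onz(c,u,v,.008) for u,v in [(272.3,80),(374.4,80),(275,175),(371,175)]]
d=(q[0]+q[1]-q[2]-q[3]);print('plate',np.degrees(np.arctan2(d[1],d[0])),np.linalg.norm(q[0]-q[1]),((q[0]+q[1])/2).round(4),((q[2]+q[3])/2).round(4))
E
```

```text
lip [array([ 0.5502, -0.1671,  0.058 ]), array([ 0.6004, -0.1773,  0.058 ]), array([ 0.5343, -0.2472,  0.058 ]), array([ 0.5845, -0.2574,  0.058 ])] 78.76315218410762
[ 0.5736 -0.1745  0.095 ] [ 0.5594 -0.2506  0.095 ] ang 79.44564785302286 w 0.04306693472973259 0.04429502639503103
cas 81.0 [ 0.5776 -0.1598  0.095 ]
s4f 75.0 [ 0.5757 -0.1655  0.095 ]
s4n 55.7 [ 0.572  -0.1844  0.095 ]
slf 0.0 [ 0.5616 -0.2392  0.095 ]
slb -24.2 [ 0.557  -0.2629  0.095 ]
plate 78.57058090735379 0.10025124276987722 [ 0.5765 -0.1669  0.008 ] [ 0.5581 -0.2578  0.008 ]
```

The gap from the cassette to the end stop is 81 − 34 = 47 mm. One more spacer makes 40 mm, which is too short, and two more make 60 mm, so **two more spacers** are needed. Now to look at the tray.

```bash
python3 -m handwheel '[[[-0.255,0,0.85,0,0,0,1],[-0.255,0,0.85,0,0,0,1],[-0.255,0,0.85,0,0,0,1],[-0.255,0,0.85,0,0,0,1],[-0.255,0,0.85,0,0,0,1],[-0.255,0,0.85,0,0,0,1],[-0.255,0,0.85,0,0,0,1],[-0.255,0,0.85,0,0,0,1],[-0.255,0,0.85,0,0,0,1],[-0.255,0,0.85,0,0,0,1],[-0.255,0,0.85,0,0,0,1],[-0.255,0,0.85,0,0,0,1]]]'
python3 -m handwheel '[[[0,0,0,0,0,0,1],[0,0,0,0,0,0,1],[0,0,0,0,0,0,1]]]' >/dev/null
python3 snap.py b2
```

```text
clock: 3.37
tcp_pos: [0.5064, 0.1429, 0.259]
orientation: [[0.98, 0.0, 0.2], [-0.2, -0.0, 0.98], [0.0, -1.0, 0.0]]
wrist_force: [0.1, 1.4, -0.7]
width: 0.0929
3.6167 [0.5069 0.1413 0.2587] [[0.98, 0.0001, 0.1989], [-0.1989, -0.0003, 0.98], [0.0001, -1.0, -0.0003]] [-0.36 -0.41  0.26] 0.09301280243833905
```

View pics/b2.png

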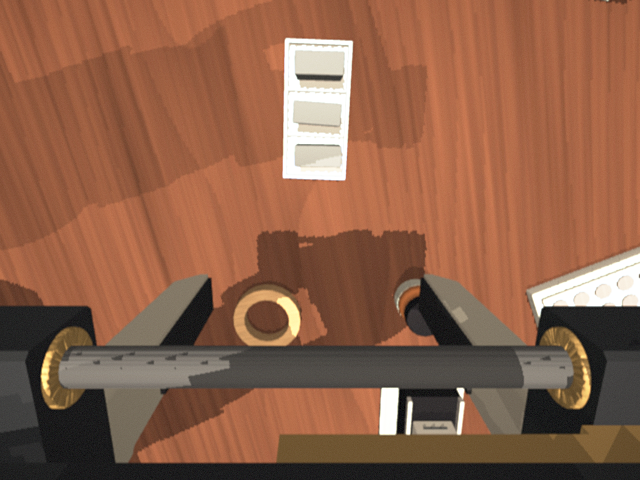

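The tray is at (318,110), with spacers at (319,65), (317,112) and (318,156). The tape (267,315) and jar (420,300) are clear of it. I'll measure the spacer tops.

```bash
python3 - <<'E'
from h import *
c=load('b2.npz')
p=c['p'].astype(int)
vv,uu=np.mgrid[30:190,270:365]
f=240/np.tan(np.radians(float(c['fov_y']))/2)
d=c['d'][30:190,270:365]
r=np.stack([(uu-c['cx'])/f,(vv-c['cy'])/f,np.ones_like(d)],-1)*d[...,None]
W=r@c['orientation'].T+c['origin']
m=((W[...,2]>.043)&(d>0)).astype(np.uint8)
n,l,st,ce=cv2.connectedComponentsWithStats(m)
for i in range(1,n):
    if st[i,4]<100: continue
    ys,xs=np.where(l==i)
    P=np.array([onz(c,u,v,.048)[:2] for u,v in zip(xs+270,ys+30)])
    (cx,cy),(w,h),a=cv2.minAreaRect((P*1000).astype(np.float32))
    print('px',ce[i]+[270,30],'mm',round(cx,1),round(cy,1),'size',round(w,1),round(h,1),'ang',round(a,1),'zmed',np.median(W[...,2][l==i]).round(4),'mean',P.mean(0).round(4))
# tray outline
hsv=cv2.cvtColor(c['p'],cv2.COLOR_RGB2HSV)
m=((hsv[...,2]>140)&(hsv[...,1]<60)).astype(np.uint8);m[:,:270]=0;m[:,365:]=0;m[190:]=0;m[:30]=0
k=max(cv2.findContours(m,0,2)[0],key=cv2.contourArea)
P=np.array([onz(c,u,v,.010)[:2] for u,v in k[:,0]]);print('tray',cv2.minAreaRect((P*1000).astype(np.float32)))
E
```

```text
px [319.10144928  62.15297907] mm 535.7 267.0 size 20.6 43.9 ang 76.9 zmed 0.0483 mean [0.5358 0.2671]
px [316.5951526  112.32585278] mm 525.2 226.1 size 20.0 43.9 ang 74.2 zmed 0.0483 mean [0.5252 0.2262]
px [317.20153551 155.21017274] mm 518.4 188.6 size 20.1 43.8 ang 77.6 zmed 0.0483 mean [0.5181 0.1886]
tray ((524.9224243164062, 227.88577270507812), (134.03720092773438, 65.80522918701172), 76.33619689941406)
```

Heights (0.048) and sizes (20 × 44) match. I'll take the nearest spacer at (0.518, 0.189), with the jaws across its width and the TCP at z≈0.017.

```bash
python3 -m handwheel '[[[0.02,0.5,0.6,0,0.2,0,1],[0.03,0.5,0.62,0,0,0,1],[0,0.8,0,0,0,0,1],[0,0.8,0,0,0,0,1],[0,0.8,0,0,0,0,1],[0,0.8,0,0,0,0,1],[0,0.5,0,0,0,0,1],[0,0,0,0,0,0,1],[0,0,0,0,0,0,1],[0,0,0,0,0,0,1]]]'; python3 snap.py b3
```

```text
clock: 4.5
tcp_pos: [0.5202, 0.1892, 0.0721]
orientation: [[0.976, 0.002, 0.22], [-0.22, 0.0, 0.976], [0.002, -1.0, 0.001]]
wrist_force: [0.3, 0.6, 1.0]
width: 0.093
4.5 [0.5202 0.1892 0.0721] [[0.9756, 0.0019, 0.2198], [-0.2198, 0.0005, 0.9756], [0.0018, -1.0, 0.0009]] [0.28 0.64 0.99] 0.09295454207514708
```

View pics/b3.png

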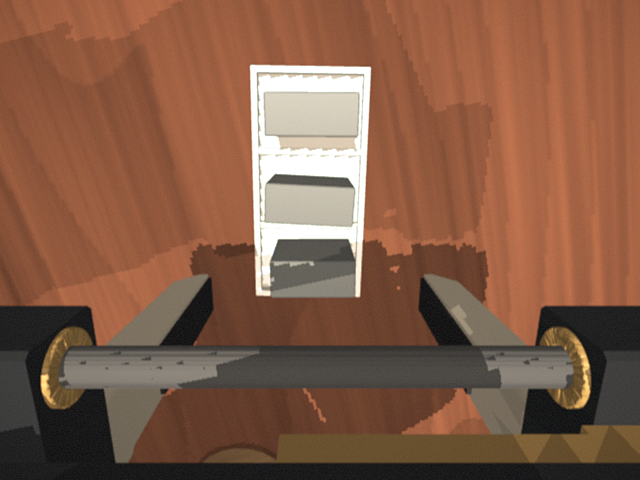

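```bash
python3 - <<'E'
from h import *
c=load('b3.npz');p=c['p']
print([(v,p[v,300].tolist(),dep(c,300,v)[2].round(3)) for v in list(range(236,304,3))])
for v in (280,290):
  g=p[v].sum(1).astype(int);print(v,[(u,g[u]) for u in list(range(264,278))+list(range(350,362))],[dep(c,u,v)[2].round(3) for u in (268,271,275,352,356,359)])
E
cat > pt.py <<'E'
from h import *
E
python3 - <<'E'
from h import *
c=load('b3.npz')
E
```

```text
[(236, [255, 255, 255], np.float64(0.003)), (239, [117, 120, 109], np.float64(0.007)), (242, [85, 83, 77], np.float64(0.015)), (245, [86, 85, 78], np.float64(0.021)), (248, [86, 82, 78], np.float64(0.028)), (251, [88, 84, 79], np.float64(0.033)), (254, [88, 87, 79], np.float64(0.038)), (257, [89, 88, 80], np.float64(0.043)), (260, [88, 86, 80], np.float64(0.048)), (263, [183, 175, 161], np.float64(0.047)), (266, [102, 101, 91], np.float64(0.049)), (269, [105, 100, 93], np.float64(0.048)), (272, [101, 98, 88], np.float64(0.048)), (275, [99, 95, 89], np.float64(0.048)), (278, [102, 99, 92], np.float64(0.049)), (281, [100, 97, 88], np.float64(0.048)), (284, [105, 102, 93], np.float64(0.048)), (287, [143, 138, 127], np.float64(0.049)), (290, [140, 136, 124], np.float64(0.048)), (293, [141, 136, 126], np.float64(0.049)), (296, [129, 122, 113], np.float64(0.048)), (299, [108, 65, 42], np.float64(0.001)), (302, [106, 65, 45], np.float64(0.001))]
280 [(264, np.int64(716)), (265, np.int64(717)), (266, np.int64(716)), (267, np.int64(718)), (268, np.int64(725)), (269, np.int64(717)), (270, np.i
[... 535 characters left out ...]
4(0.01)]
290 [(264, np.int64(579)), (265, np.int64(543)), (266, np.int64(517)), (267, np.int64(533)), (268, np.int64(541)), (269, np.int64(506)), (270, np.int64(357)), (271, np.int64(270)), (272, np.int64(292)), (273, np.int64(303)), (274, np.int64(337)), (275, np.int64(358)), (276, np.int64(358)), (277, np.int64(347)), (350, np.int64(395)), (351, np.int64(402)), (352, np.int64(400)), (353, np.int64(386)), (354, np.int64(368)), (355, np.int64(529)), (356, np.int64(715)), (357, np.int64(721)), (358, np.int64(728)), (359, np.int64(721)), (360, np.int64(441)), (361, np.int64(213))] [np.float64(0.011), np.float64(0.048), np.float64(0.049), np.float64(0.048), np.float64(0.012), np.float64(0.011)]
```

```bash
python3 - <<'E'
from h import *
c=load('b3.npz');R=c['R'];t=c['tcp']
for n,(u,v) in dict(far=(313,261),near=(313,297.2),L=(270,280),R=(355,280)).items():
    print(n,(R.T@(onz(c,u,v,.048)-t)*1000).round(1))
E
```

```text
far [-1.4 24.1  8.2]
near [ -1.5  24.1 -11.5]
L [-23.5  24.1  -2. ]
R [20.  24.2 -2.1]
```

The block centre sits at tool x −1.7 and z −1.6 mm. I'll correct for that, go down and close.

```bash
python3 -m handwheel '[[[-0.04,0.3,-0.04,0,0,0,1],[0,0.5,0,0,0,0,1],[0,0.4,0,0,0,0,1],[0,0.17,0,0,0,0,1],[0,0,0,0,0,0,1],[0,0,0,0,0,0,1]]]' 20; python3 -m handwheel '[[[0,0,0,0,0,0,0.4],[0,0,0,0,0,0,0.4],[0,0,0,0,0,0,0.4],[0,0,0,0,0,0,0.4],[0,0,0,0,0,0,0.4],[0,0,0,0,0,0,0.4]]]' 20;
```

```text
clock: 5.05
tcp_pos: [0.5179, 0.1887, 0.0169]
orientation: [[0.976, 0.001, 0.219], [-0.219, 0.0, 0.976], [0.001, -1.0, 0.001]]
wrist_force: [1.0, -0.2, 0.8]
width: 0.0931
clock: 5.55
tcp_pos: [0.5173, 0.1886, 0.016]
orientation: [[0.976, 0.0, 0.219], [-0.219, 0.0, 0.976], [0.0, -1.0, 0.0]]
wrist_force: [0.0, 0.8, -0.1]
width: 0.0578
```

```bash
python3 -m handwheel '[[[0,0,0,0,0,0,0.4],[0,0,0,0,0,0,0.4],[0,0,0,0,0,0,0.4],[0,0,0,0,0,0,0.4],[0,0,0,0,0,0,0.4]]]' 20;
```

```text
clock: 5.97
tcp_pos: [0.5172, 0.1886, 0.0158]
orientation: [[0.976, 0.0, 0.219], [-0.219, 0.0, 0.976], [0.0, -1.0, 0.0]]
wrist_force: [0.1, -0.7, -0.4]
width: 0.0439
```

```bash
python3 -m handwheel '[[[0,-0.3,0,0,0,0,0.4],[0,-0.8,0,0,0,0,0.4],[0,-0.8,0,0,-0.22,0,0.4],[0,-0.8,0,0,0,0,0.4],[0,-0.55,0,0,0,0,0.4],[0,0,0,0,0,0,0.4]]]' 20;  python3 -m handwheel '[[[0.29,0,-0.84,0,0,0,0.4],[0.29,0,-0.84,0,0,0,0.4],[0.29,0,-0.84,0,0,0,0.4],[0.29,0,-0.84,0,0,0,0.4],[0.29,0,-0.84,0,0,0,0.4],[0.29,0,-0.84,0,0,0,0.4],[0.29,0,-0.84,0,0,0,0.4],[0.29,0,-0.84,0,0,0,0.4],[0.29,0,-0.84,0,0,0,0.4],[0.29,0,-0.84,0,0,0,0.4],[0.29,0,-0.84,0,0,0,0.4]]]' 20; python3 -m handwheel '[[[0,0,0,0,0,0,0.4],[0,0,0,0,0,0,0.4],[0,0,0,0,0,0,0.4]]]' 20; python3 snap.py c1
```

```text
clock: 6.47
tcp_pos: [0.5193, 0.1892, 0.1512]
orientation: [[0.981, 0.007, 0.196], [-0.196, 0.002, 0.981], [0.007, -1.0, 0.003]]
wrist_force: [0.1, 0.7, 0.2]
width: 0.0438
clock: 7.38
tcp_pos: [0.5694, -0.2005, 0.1455]
orientation: [[0.981, -0.001, 0.196], [-0.196, 0.0, 0.981], [-0.001, -1.0, 0.0]]
wrist_force: [0.8, 1.0, -0.5]
width: 0.0439
clock: 7.63
tcp_pos: [0.5694, -0.1983, 0.1454]
orientation: [[0.981, -0.001, 0.196], [-0.196, 0.001, 0.981], [-0.001, -1.0, 0.0]]
wrist_force: [0.5, 0.1, -0.8]
width: 0.0439
7.6333 [ 0.5694 -0.1983  0.1454] [[0.9805, -0.0011, 0.1964], [-0.1964, 0.0007, 0.9805], [-0.0012, -1.0, 0.0005]] [ 0.5   0.06 -0.79] 0.043902697790810824
```

View pics/c1.png

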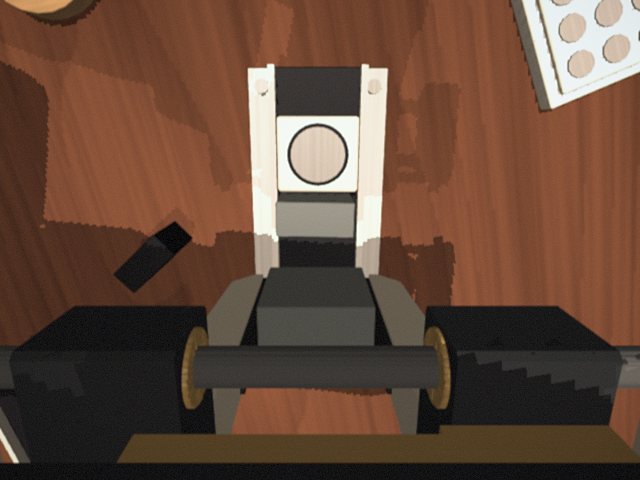

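The held block is at (318,305), with spacer4 at (315,217) and the cassette at (318,153) ahead of it. I'll check the alignment in this view.

```bash
python3 - <<'E'
from h import *
c=load('c1.npz');p=c['p'];R=c['R'];t=c['tcp']
g=p.sum(2).astype(int)
print([(v,g[v,315]) for v in range(186,245)][::1])
print('row270',[(u,g[270,u]) for u in list(range(252,274))+list(range(364,386))])
print('row225',[(u,g[225,u]) for u in list(range(268,284))+list(range(348,364))])
print([(v,g[v,318],dep(c,318,v)[2].round(3)) for v in range(258,312,2)])
E
```

```text
[(186, np.int64(720)), (187, np.int64(745)), (188, np.int64(739)), (189, np.int64(724)), (190, np.int64(672)), (191, np.int64(472)), (192, np.int64(233)), (193, np.int64(167)), (194, np.int64(197)), (195, np.int64(199)), (196, np.int64(196)), (197, np.int64(196)), (198, np.int64(198)), (199, np.int64(198)), (200, np.int64(186)), (201, np.int64(214)), (202, np.int64(324)), (203, np.int64(420)), (204, np.int64(450)), (205, np.int64(462)), (206, np.int64(449)), (207, np.int64(446)), (208, np.int64(460)), (209, np.int64(453)), (210, np.int64(445)), (211, np.int64(447)), (212, np.int64(450)), (213, np.int64(451)), (214, np.int64(448)), (215, np.int64(441)), (216, np.int64(443)), (217, np.int64(445)), (218, np.int64(446)), (219, np.int64(442)), (220, np.int64(448)), (221, np.int64(439)), (222, np.int64(442)), (223, np.int64(450)), (224, np.int64(435)), (225, np.int64(439)), (226, np.int64(440)), (227, np.int64(440)), (228, np.int64(438)), (229, np.int64(432)), (230, np.int64(434)), (231, np.int64(437)), (232, np.int64(430)), (233, np.int64(433)), (234, np.int64(440)), (235, np.int64(419)),
[... 2282 characters left out ...]
7)), (278, np.int64(166), np.float64(0.149)), (280, np.int64(161), np.float64(0.151)), (282, np.int64(168), np.float64(0.154)), (284, np.int64(160), np.float64(0.157)), (286, np.int64(160), np.float64(0.158)), (288, np.int64(164), np.float64(0.162)), (290, np.int64(148), np.float64(0.162)), (292, np.int64(156), np.float64(0.164)), (294, np.int64(155), np.float64(0.166)), (296, np.int64(159), np.float64(0.168)), (298, np.int64(152), np.float64(0.17)), (300, np.int64(159), np.float64(0.172)), (302, np.int64(152), np.float64(0.175)), (304, np.int64(169), np.float64(0.177)), (306, np.int64(167), np.float64(0.178)), (308, np.int64(220), np.float64(0.178)), (310, np.int64(227), np.float64(0.178))]
```

```bash
python3 - <<'E'
from h import *
c=load('c1.npz');R=c['R'];t=c['tcp']
def T(P): return (R.T@(P-t)*1000).round(1)
for n,(u,v,z) in dict(cas=(315,191.2,.095),s4f=(315,202.2,.095),s4n=(315,236.3,.095),s4L=(275.3,225,.095),s4R=(353.3,225,.095),lipL=(275.3,225,.058),lipR=(356,225,.058),blkfront_bot=(318,267.3,.1328),blkfront_top=(318,305,.1778),plL=(250,150,.008),plR=(385.5,150,.008),lo1=(272.3,80,.058),lo2=(365,80,.058)).items(): print(n,T(onz(c,u,v,z)))
g=c['p'].sum(2).astype(int)
print([(u,g[150,u]) for u in list(range(244,256))+list(range(378,392))]); print([(u,g[85,u]) for u in list(range(244,282))+list(range(355,392))])
E
```

```text
cas [-0.4 50.4 39.6]
s4f [-0.4 50.4 33.5]
s4n [-0.4 50.4 14. ]
s4L [-22.7  50.4  20.6]
s4R [21.1 50.4 20.5]
lipL [-26.5  87.4  11.7]
lipR [26.4 87.3 11.6]
blkfront_bot [ 1.1 12.6  9. ]
blkfront_top [  0.8 -32.4  10.5]
plL [-49.1 137.5  57.3]
plR [ 52.3 137.3  57.2]
lo1 [-25.8  87.5 100.9]
lo2 [ 29.6  87.4 100.8]
[(244, np.int64(280)), (245, np.int64(267)), (246, np.int64(263)), (247, np.int64(250)), (248, np.int64(242)), (249, np.int64(226)), (250, np.int64(363)), (251, np.int64(650)), (252, np.int64(717)), (253, np.int64(715)), (254, np.int64(713)), (255, np.int64(716)), (378, np.int64(704)), (379, np.int64(697)), (380, np.int64(704)), (381, np.int64(707)), (382, np.int64(713)), (383, np.int64(634)), (384, np.int64(357)), (385, np.int64(220)), (386, np.int64(221)), (387, np.int64(218)), (388, np.int64(222)), (389, np.int64(245)), (390, np.int64(233)), (391, np.int64(233))]
[(244, np.int64(248)), (245, np.int64(240)), (246, np.int64(231)), (247, np.int64(281)), (248, np.int64(517)), (249, np.int64(721)), (250, np.int64(739)), (251, np.int64(737)), (252, np.int64(732)), (253, np.int64
[... 736 characters left out ...]
0, np.int64(330)), (361, np.int64(611)), (362, np.int64(708)), (363, np.int64(708)), (364, np.int64(705)), (365, np.int64(703)), (366, np.int64(708)), (367, np.int64(698)), (368, np.int64(648)), (369, np.int64(621)), (370, np.int64(614)), (371, np.int64(619)), (372, np.int64(627)), (373, np.int64(630)), (374, np.int64(637)), (375, np.int64(629)), (376, np.int64(616)), (377, np.int64(622)), (378, np.int64(630)), (379, np.int64(621)), (380, np.int64(641)), (381, np.int64(674)), (382, np.int64(704)), (383, np.int64(701)), (384, np.int64(699)), (385, np.int64(705)), (386, np.int64(634)), (387, np.int64(361)), (388, np.int64(198)), (389, np.int64(209)), (390, np.int64(210)), (391, np.int64(208))]
```

Clearance to spacer4 is about 4 mm and the lateral offset is under 1 mm. Lowering now.

```bash
python3 -m handwheel '[[[0.02,0.4,0,0,0,0,0.4],[0,0.6,0,0,0,0,0.4],[0,0.5,0,0,0,0,0.4],[0,0.3,0,0,0,0,0.4],[0,0.15,0,0,0,0,0.4],[0,0,0,0,0,0,0.4],[0,0,0,0,0,0,0.4]]]' 20; python3 -m handwheel '[[[0,0.03,0,0,0,0,0.4],[0,0,0,0,0,0,0.4],[0,0.02,0,0,0,0,0.4],[0,0,0,0,0,0,0.4]]]' 20;
```

```text
clock: 8.27
tcp_pos: [0.5711, -0.1987, 0.0685]
orientation: [[0.981, 0.001, 0.195], [-0.195, -0.0, 0.981], [0.001, -1.0, -0.0]]
wrist_force: [-0.2, 0.4, -0.6]
width: 0.044
clock: 8.6
tcp_pos: [0.5708, -0.1991, 0.0662]
orientation: [[0.981, 0.001, 0.196], [-0.196, -0.0, 0.981], [0.001, -1.0, -0.0]]
wrist_force: [-0.7, -0.5, -0.1]
width: 0.0439
```

```bash
python3 -m handwheel '[[[0,0.04,0,0,0,0,0.4],[0,0,0,0,0,0,0.4],[0,0,0,0,0,0,0.4]]]' 20; python3 -m handwheel '[[[0,0.03,0,0,0,0,0.4],[0,0,0,0,0,0,0.4],[0,0,0,0,0,0,0.4]]]' 20;python3 -m handwheel '[[[0,0.03,0,0,0,0,0.4],[0,0,0,0,0,0,0.4],[0,0,0,0,0,0,0.4]]]' 20;
```

```text
clock: 8.85
tcp_pos: [0.5706, -0.199, 0.0642]
orientation: [[0.981, -0.0, 0.196], [-0.196, 0.0, 0.981], [-0.0, -1.0, 0.0]]
wrist_force: [-0.3, 0.4, -0.0]
width: 0.0442
clock: 9.1
tcp_pos: [0.5706, -0.199, 0.063]
orientation: [[0.981, -0.0, 0.196], [-0.196, 0.0, 0.981], [-0.0, -1.0, 0.0]]
wrist_force: [-0.3, 0.3, -0.3]
width: 0.0441
clock: 9.35
tcp_pos: [0.5707, -0.199, 0.0628]
orientation: [[0.981, 0.0, 0.196], [-0.196, -0.0, 0.981], [0.0, -1.0, -0.0]]
wrist_force: [-3.8, 1.3, 10.7]
width: 0.0433
```

It touched down at z≈0.063 as predicted. Release and go up.

```bash
python3 -m handwheel '[[[0,-0.02,0,0,0,0,0.7],[0,0,0,0,0,0,0.7],[0,0,0,0,0,0,0.7],[0,0,0,0,0,0,0.7],[0,0,0,0,0,0,0.7],[0,0,0,0,0,0,0.7]]]' 20; python3 -m handwheel '[[[0,-0.3,0,0,0,0,1],[0,-0.8,0,0,0,0,1],[0,-0.8,0,0,0,0,1],[0,-0.8,0,0,0,0,1],[0,-0.8,-0.4,0,0,0,1],[0,-0.5,-0.8,0,0,0,1],[0,0,-0.8,0,0,0,1],[0,0,0,0,0,0,1],[0,0,0,0,0,0,1]]]' ;python3 snap.py c2
```

```text
clock: 9.85
tcp_pos: [0.5706, -0.199, 0.0625]
orientation: [[0.981, -0.0, 0.196], [-0.196, 0.0, 0.981], [-0.0, -1.0, 0.0]]
wrist_force: [-0.4, 0.7, -0.4]
width: 0.0652
clock: 10.6
tcp_pos: [0.5546, -0.2785, 0.2235]
orientation: [[0.98, 0.001, 0.198], [-0.198, -0.0, 0.98], [0.001, -1.0, -0.0]]
wrist_force: [-0.2, -0.7, -1.4]
width: 0.093
10.6 [ 0.5546 -0.2785  0.2235] [[0.9802, 0.0006, 0.1981], [-0.1981, -0.0003, 0.9802], [0.0007, -1.0, -0.0002]] [-0.16 -0.67 -1.38] 0.09303718182620252
```

View pics/c2.png

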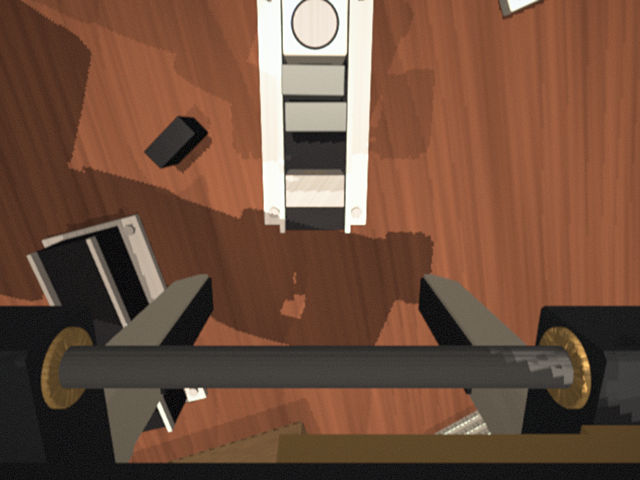

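The first spacer stands upright at (315,117), behind spacer4 at (314,80). The slide front edge is at about row 172. I'll measure the remaining slot.

```bash
python3 - <<'E'
from h import *
c=load('c2.npz');g=c['p'].sum(2).astype(int);u=300
e=np.array([.1977,.9803,0]);n=np.array([.9803,-.1977,0])
ed=[v+.5 for v in range(50,215) if abs(g[v+1,u]-g[v,u])>60]
print([(v,int(g[int(v+1),u]-g[int(v),u]),(onz(c,u,v,.095)@e*1000).round(1)) for v in ed])
print([(v,g[v,u]) for v in range(126,138)],[(v,g[v,u]) for v in range(164,178)])
for v in (117,190):
  print(v,[(x,g[v,x]) for x in list(range(278,292))+list(range(340,352))], onz(c,285,v,.095)@n,onz(c,346,v,.095)@n)
E
```

```text
[(54.5, -165, np.float64(-41.7)), (55.5, -180, np.float64(-42.3)), (63.5, 86, np.float64(-47.4)), (64.5, 142, np.float64(-48.1)), (65.5, 71, np.float64(-48.7)), (93.5, -102, np.float64(-66.9)), (94.5, -165, np.float64(-67.6)), (95.5, -107, np.float64(-68.3)), (100.5, 84, np.float64(-71.6)), (101.5, 210, np.float64(-72.3)), (102.5, 147, np.float64(-72.9)), (129.5, -68, np.float64(-91.3)), (130.5, -154, np.float64(-92.0)), (131.5, -187, np.float64(-92.7)), (132.5, -62, np.float64(-93.4)), (168.5, 74, np.float64(-119.0)), (173.5, 70, np.float64(-122.7)), (174.5, 172, np.float64(-123.4)), (175.5, 125, np.float64(-124.1)), (205.5, -123, np.float64(-146.6)), (206.5, -273, np.float64(-147.4)), (207.5, -166, np.float64(-148.1))]
[(126, np.int64(538)), (127, np.int64(536)), (128, np.int64(545)), (129, np.int64(535)), (130, np.int64(467)), (131, np.int64(313)), (132, np.int64(126)), (133, np.int64(64)), (134, np.int64(72)), (135, np.int64(71)), (136, np.int64(76)), (137, np.int64(72))] [(164, np.int64(147)), (165, np.int64(131)), (166, np.int64(136)), (167, np.int64(142)), (168, np.int64(161))
[... 729 characters left out ...]
)), (350, np.int64(742)), (351, np.int64(741))] 0.5770965744787925 0.6204762705240104
190 [(278, np.int64(753)), (279, np.int64(754)), (280, np.int64(755)), (281, np.int64(756)), (282, np.int64(764)), (283, np.int64(765)), (284, np.int64(487)), (285, np.int64(317)), (286, np.int64(627)), (287, np.int64(687)), (288, np.int64(671)), (289, np.int64(651)), (290, np.int64(644)), (291, np.int64(638)), (340, np.int64(673)), (341, np.int64(673)), (342, np.int64(676)), (343, np.int64(621)), (344, np.int64(335)), (345, np.int64(424)), (346, np.int64(756)), (347, np.int64(764)), (348, np.int64(758)), (349, np.int64(755)), (350, np.int64(754)), (351, np.int64(752))] 0.5759503740233921 0.6214059503082673
```

The slot is 31 mm for a 20 mm block, centred at A=−0.108. Now for the second spacer, the middle one at (0.525, 0.226).

```bash
python3 -m handwheel '[[[-0.25,0,0.94,0,0,0,1],[-0.25,0,0.94,0,0,0,1],[-0.25,0,0.94,0,0,0,1],[-0.25,0,0.94,0,0,0,1],[-0.25,0,0.94,0,0,0,1],[-0.25,0,0.94,0,0,0,1],[-0.25,0,0.94,0,0,0,1],[-0.25,0,0.94,0,0,0,1],[-0.25,0,0.94,0,0,0,1],[-0.25,0,0.94,0,0,0,1],[-0.25,0,0.94,0,0,0,1],[-0.25,0,0.94,0,0,0,1]]]'; python3 -m handwheel '[[[-0.22,0,0.94,0,0,0,1],[0,0.5,0,0,0.37,0,1],[0,0.9,0,0,0,0,1],[0,0.9,0,0,0,0,1],[0,0.9,0,0,0,0,1],[0,0.5,0,0,0,0,1],[0,0,0,0,0,0,1],[0,0,0,0,0,0,1],[0,0,0,0,0,0,1]]]'; python3 snap.py d1
```

```text
clock: 11.65
tcp_pos: [0.5244, 0.1915, 0.2227]
orientation: [[0.981, -0.001, 0.195], [-0.195, 0.0, 0.981], [-0.001, -1.0, -0.0]]
wrist_force: [-0.2, -0.2, 0.6]
width: 0.0929
clock: 12.4
tcp_pos: [0.525, 0.2279, 0.0762]
orientation: [[0.972, 0.002, 0.233], [-0.233, 0.001, 0.972], [0.002, -1.0, 0.001]]
wrist_force: [0.9, -0.8, 1.8]
width: 0.0926
12.4 [0.525  0.2279 0.0762] [[0.9724, 0.0017, 0.2332], [-0.2332, 0.0007, 0.9724], [0.0015, -1.0, 0.0011]] [ 0.93 -0.76  1.77] 0.09263873409261686
```

View pics/d1.png

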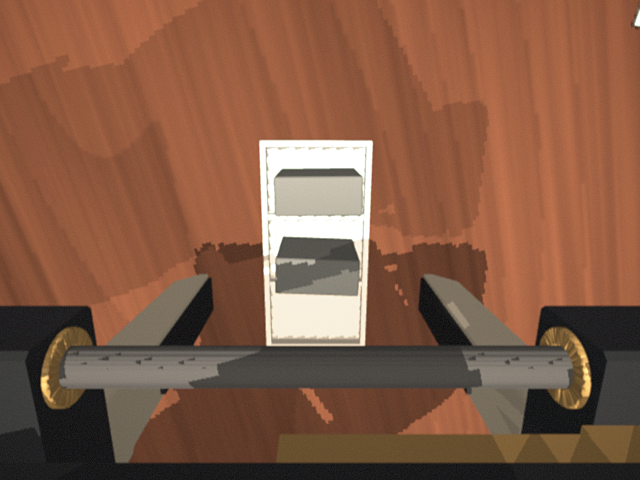

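The middle block is between the fingers at (318,275) and slightly rotated. I'll measure it in the tool frame.

```bash
python3 - <<'E'
from h import *
c=load('d1.npz');R=c['R'];t=c['tcp']
f=240/np.tan(np.radians(float(c['fov_y']))/2)
vv,uu=np.mgrid[225:320,260:370];d=c['d'][225:320,260:370]
W=(np.stack([(uu-c['cx'])/f,(vv-c['cy'])/f,np.ones_like(d)],-1)*d[...,None])@c['orientation'].T+c['origin']
m=((W[...,2]>.0455)&(W[...,2]<.052)&(d>0))
P=np.array([(R.T@(onz(c,u,v,.048)-t))[[0,2]]*1000 for u,v in zip(uu[m],vv[m])],np.float32)
print(cv2.minAreaRect(P),P.mean(0))
E
```

```text
((0.4997062683105469, -1.099583625793457), (20.82251739501953, 43.771549224853516), 87.7069320678711) [ 0.4189801 -1.0782601]
```

```bash
python3 -m handwheel '[[[0.01,0.3,-0.027,0,0.38,0,1],[0,0.5,0,0,0,0,1],[0,0.4,0,0,0,0,1],[0,0.28,0,0,0,0,1],[0,0,0,0,0,0,1],[0,0,0,0,0,0,1]]]' 20; python3 -m handwheel '[[[0,0,0,0,0,0,0.4],[0,0,0,0,0,0,0.4],[0,0,0,0,0,0,0.4],[0,0,0,0,0,0,0.4],[0,0,0,0,0,0,0.4],[0,0,0,0,0,0,0.4],[0,0,0,0,0,0,0.4],[0,0,0,0,0,0,0.4],[0,0,0,0,0,0,0.4],[0,0,0,0,0,0,0.4],[0,0,0,0,0,0,0.4]]]' 20;
```

```text
clock: 12.95
tcp_pos: [0.525, 0.2262, 0.0162]
orientation: [[0.962, 0.001, 0.272], [-0.272, 0.0, 0.962], [0.001, -1.0, 0.0]]
wrist_force: [-0.1, 1.0, -0.0]
width: 0.0928
clock: 13.87
tcp_pos: [0.5246, 0.226, 0.0154]
orientation: [[0.962, -0.0, 0.272], [-0.272, -0.0, 0.962], [-0.0, -1.0, -0.0]]
wrist_force: [-0.2, -0.4, 0.8]
width: 0.044
```

```bash
python3 -m handwheel '[[[0,-0.3,0,0,0,0,0.4],[0,-0.8,0,0,0,0,0.4],[0,-0.8,0,0,-0.73,0,0.4],[0,-0.8,0,0,0,0,0.4],[0,-0.65,0,0,0,0,0.4],[0,0,0,0,0,0,0.4]]]' 20;  python3 -m handwheel '[[[0.27,0,-0.9,0,0,0,0.4],[0.27,0,-0.9,0,0,0,0.4],[0.27,0,-0.9,0,0,0,0.4],[0.27,0,-0.9,0,0,0,0.4],[0.27,0,-0.9,0,0,0,0.4],[0.27,0,-0.9,0,0,0,0.4],[0.27,0,-0.9,0,0,0,0.4],[0.27,0,-0.9,0,0,0,0.4],[0.27,0,-0.9,0,0,0,0.4],[0.27,0,-0.9,0,0,0,0.4],[0.27,0,-0.9,0,0,0,0.4],[0.27,0,-0.9,0,0,0,0.4]]]' 20; python3 -m handwheel '[[[0,0,0,0,0,0,0.4],[0,0,0,0,0,0,0.4],[0,0,0,0,0,0,0.4]]]' 20; python3 snap.py e1
```

```text
clock: 14.37
tcp_pos: [0.5269, 0.2268, 0.1556]
orientation: [[0.98, 0.008, 0.198], [-0.198, 0.003, 0.98], [0.007, -1.0, 0.004]]
wrist_force: [0.9, 0.4, 0.5]
width: 0.0437
clock: 15.37
tcp_pos: [0.5657, -0.225, 0.1496]
orientation: [[0.98, -0.0, 0.198], [-0.198, 0.0, 0.98], [-0.0, -1.0, 0.0]]
wrist_force: [0.5, 0.4, -0.6]
width: 0.0443
clock: 15.62
tcp_pos: [0.5657, -0.2226, 0.1493]
orientation: [[0.98, -0.001, 0.198], [-0.198, 0.001, 0.98], [-0.001, -1.0, 0.0]]
wrist_force: [0.5, 0.5, -0.4]
width: 0.0439
15.6167 [ 0.5657 -0.2226  0.1493] [[0.9801, -0.0006, 0.1984], [-0.1984, 0.0006, 0.9801], [-0.0008, -1.0, 0.0004]] [ 0.48  0.46 -0.42] 0.04388576832497688
```

View pics/e1.png

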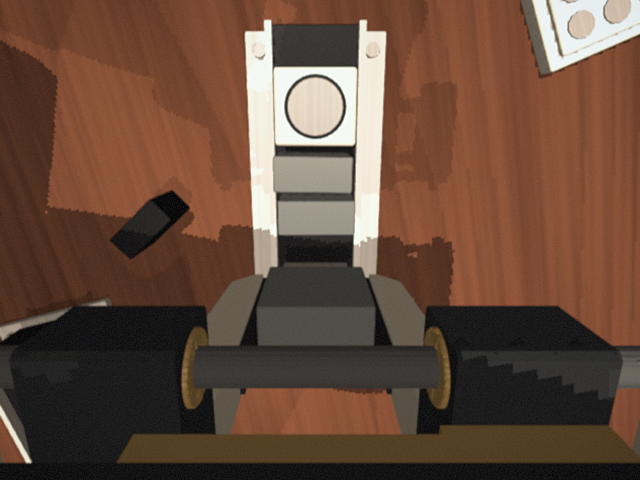

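Held block front at (318,268), first placed spacer top at (316,215), slide face just visible at row 263. Final check of the offsets.

```bash
python3 - <<'E'
from h import *
c=load('e1.npz');R=c['R'];t=c['tcp'];g=c['p'].sum(2).astype(int)
print([(v,g[v,316],dep(c,316,v)[2].round(3)) for v in list(range(228,240))+list(range(258,272))+list(range(300,310))])
T=lambda u,v,z:(R.T@(onz(c,u,v,z)-t)*1000).round(1)
print('s1 near',T(316,234.3,.095),'blk bot',T(316,267.5,.1493-.0125),'blk top',T(316,305,.1818))
for v in (180,225): print([(u,g[v,u]) for u in list(range(270,282))+list(range(348,362))])
E
```

```text
[(228, np.int64(443), np.float64(0.095)), (229, np.int64(432), np.float64(0.095)), (230, np.int64(445), np.float64(0.096)), (231, np.int64(442), np.float64(0.094)), (232, np.int64(437), np.float64(0.095)), (233, np.int64(432), np.float64(0.095)), (234, np.int64(353), np.float64(0.095)), (235, np.int64(227), np.float64(0.05)), (236, np.int64(153), np.float64(0.051)), (237, np.int64(149), np.float64(0.05)), (238, np.int64(134), np.float64(0.051)), (239, np.int64(121), np.float64(0.05)), (258, np.int64(66), np.float64(0.051)), (259, np.int64(58), np.float64(0.05)), (260, np.int64(70), np.float64(0.05)), (261, np.int64(79), np.float64(0.05)), (262, np.int64(145), np.float64(0.053)), (263, np.int64(185), np.float64(0.055)), (264, np.int64(202), np.float64(0.057)), (265, np.int64(217), np.float64(0.059)), (266, np.int64(200), np.float64(0.138)), (267, np.int64(165), np.float64(0.14)), (268, np.int64(151), np.float64(0.141)), (269, np.int64(154), np.float64(0.144)), (270, np.int64(158), np.float64(0.145)), (271, np.int64(163), np.float64(0.146)), (300, np.int64(167), np.float64(0.176)), (30
[... 887 characters left out ...]
, np.int64(698)), (357, np.int64(718)), (358, np.int64(703)), (359, np.int64(702)), (360, np.int64(702)), (361, np.int64(703))]
[(270, np.int64(736)), (271, np.int64(740)), (272, np.int64(739)), (273, np.int64(738)), (274, np.int64(748)), (275, np.int64(749)), (276, np.int64(520)), (277, np.int64(254)), (278, np.int64(342)), (279, np.int64(430)), (280, np.int64(448)), (281, np.int64(451)), (348, np.int64(440)), (349, np.int64(449)), (350, np.int64(449)), (351, np.int64(445)), (352, np.int64(446)), (353, np.int64(426)), (354, np.int64(527)), (355, np.int64(740)), (356, np.int64(745)), (357, np.int64(739)), (358, np.int64(741)), (359, np.int64(738)), (360, np.int64(732)), (361, np.int64(727))]
```

```bash
python3 -m handwheel '[[[0,0.4,-0.03,0,0,0,0.4],[0,0.6,0,0,0,0,0.4],[0,0.5,0,0,0,0,0.4],[0,0.35,0,0,0,0,0.4],[0,0.2,0,0,0,0,0.4],[0,0,0,0,0,0,0.4],[0,0,0,0,0,0,0.4],[0,0,0,0,0,0,0.4]]]' 20; python3 -m handwheel '[[[0,0.03,0,0,0,0,0.4],[0,0,0,0,0,0,0.4],[0,0,0,0,0,0,0.4]]]' 20
```

```text
clock: 16.33
tcp_pos: [0.5665, -0.2242, 0.0686]
orientation: [[0.98, 0.001, 0.198], [-0.198, -0.001, 0.98], [0.001, -1.0, -0.0]]
wrist_force: [0.3, -0.4, -0.2]
width: 0.0439
clock: 16.58
tcp_pos: [0.5661, -0.2244, 0.0667]
orientation: [[0.98, 0.001, 0.198], [-0.198, -0.0, 0.98], [0.001, -1.0, -0.0]]
wrist_force: [0.3, 0.1, -0.7]
width: 0.0438
```

```bash
python3 -m handwheel '[[[0,0.05,0,0,0,0,0.4],[0,0,0,0,0,0,0.4],[0,0,0,0,0,0,0.4],[0,0,0,0,0,0,0.4]]]' 20; python3 -m handwheel '[[[0,0.03,0,0,0,0,0.4],[0,0,0,0,0,0,0.4],[0,0,0,0,0,0,0.4]]]' 20;python3 -m handwheel '[[[0,0.025,0,0,0,0,0.4],[0,0,0,0,0,0,0.4],[0,0,0,0,0,0,0.4]]]' 20;
```

```text
clock: 16.92
tcp_pos: [0.5659, -0.2243, 0.0642]
orientation: [[0.98, -0.0, 0.198], [-0.198, 0.0, 0.98], [-0.0, -1.0, -0.0]]
wrist_force: [0.0, 0.6, -0.0]
width: 0.0433
clock: 17.17
tcp_pos: [0.5658, -0.2243, 0.0629]
orientation: [[0.98, -0.0, 0.198], [-0.198, 0.0, 0.98], [-0.0, -1.0, 0.0]]
wrist_force: [0.3, -0.5, -0.1]
width: 0.044
clock: 17.42
tcp_pos: [0.566, -0.2244, 0.0624]
orientation: [[0.98, 0.0, 0.198], [-0.198, -0.0, 0.98], [0.0, -1.0, -0.0]]
wrist_force: [-1.7, 0.9, 4.7]
width: 0.044
```

```bash
python3 -m handwheel '[[[0,-0.01,0,0,0,0,0.7],[0,0,0,0,0,0,0.7],[0,0,0,0,0,0,0.7],[0,0,0,0,0,0,0.7],[0,0,0,0,0,0,0.7],[0,0,0,0,0,0,0.7]]]' 20; python3 -m handwheel '[[[0,-0.3,0,0,0,0,0.7],[0,-0.8,0,0,0,0,0.4],[0,-0.8,0,0,0,0,0],[0,-0.8,-0.3,0,0,0,0],[0,-0.6,-0.6,0,0,0,0],[0,0,-0.7,0,0,0,0],[0,0,-0.6,0,0,0,0],[0,0,0,0,0,0,0],[0,0,0,0,0,0,0]]]' ;python3 snap.py e2
```

```text
clock: 17.92
tcp_pos: [0.5659, -0.2243, 0.0624]
orientation: [[0.98, -0.0, 0.198], [-0.198, 0.0, 0.98], [-0.0, -1.0, 0.0]]
wrist_force: [0.0, -0.7, 0.2]
width: 0.0648
clock: 18.67
tcp_pos: [0.5481, -0.3112, 0.195]
orientation: [[0.98, 0.0, 0.2], [-0.2, -0.0, 0.98], [0.0, -1.0, 0.0]]
wrist_force: [-0.6, 0.0, -1.1]
width: 0.0162
18.6667 [ 0.5481 -0.3112  0.195 ] [[0.9798, 0.0003, 0.1998], [-0.1998, -0.0, 0.9798], [0.0003, -1.0, 0.0]] [-0.58  0.02 -1.15] 0.016210703731576487
```

View pics/e2.png

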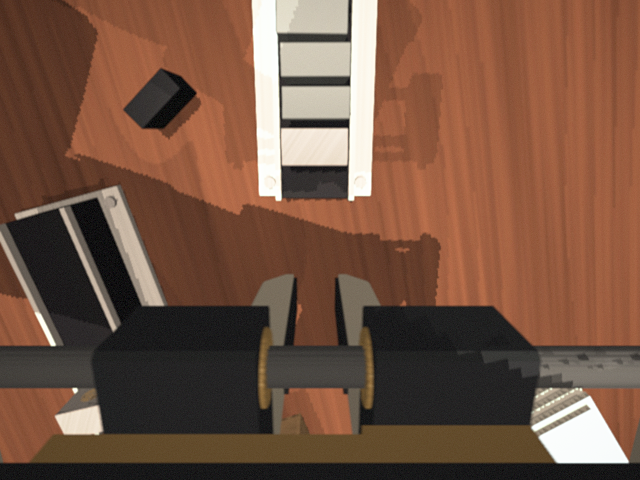

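All three spacers stand upright in line: spacer4 (312,15), new ones at (314,60) and (314,102), slide at (314,146). Next I lower the shut fingers behind the slide.

```bash
python3 -m handwheel '[[[0,0.4,0,0,0,0,0],[0,0.8,0,0,0,0,0],[0,0.8,0,0,0,0,0],[0,0.7,0,0,0,0,0],[0,0.48,0,0,0,0,0],[0,0,0,0,0,0,0],[0,0,0,0,0,0,0]]]'; python3 -m handwheel '[[[0,0,0.4,0,0,0,0],[0,0,0.3,0,0,0,0],[0,0,0,0,0,0,0],[0,0,0,0,0,0,0],[0,0,0,0,0,0,0]]]'
```

```text
clock: 19.3
tcp_pos: [0.5485, -0.3095, 0.0672]
orientation: [[0.98, -0.001, 0.197], [-0.197, 0.001, 0.98], [-0.001, -1.0, 0.001]]
wrist_force: [0.4, -0.6, -0.3]
width: 0.0004
clock: 19.72
tcp_pos: [0.5544, -0.2831, 0.068]
orientation: [[0.98, 0.001, 0.197], [-0.197, -0.001, 0.98], [0.001, -1.0, -0.0]]
wrist_force: [-0.2, 0.2, -0.1]
width: 0.0004
```

```bash
python3 -m handwheel '[[[0,0,0.1,0,0,0,0],[0,0,0.1,0,0,0,0],[0,0,0,0,0,0,0],[0,0,0,0,0,0,0]]]'; python3 -m handwheel '[[[0,0,0.08,0,0,0,0],[0,0,0.08,0,0,0,0],[0,0,0,0,0,0,0],[0,0,0,0,0,0,0]]]';python3 -m handwheel '[[[0,0,0.05,0,0,0,0],[0,0,0.05,0,0,0,0],[0,0,0.05,0,0,0,0],[0,0,0,0,0,0,0],[0,0,0,0,0,0,0]]]'
```

```text
clock: 20.05
tcp_pos: [0.5556, -0.2752, 0.0672]
orientation: [[0.98, -0.0, 0.198], [-0.198, 0.0, 0.98], [-0.0, -1.0, 0.0]]
wrist_force: [0.7, 0.6, -1.1]
width: 0.0002
clock: 20.38
tcp_pos: [0.5569, -0.2689, 0.0672]
orientation: [[0.98, -0.0, 0.198], [-0.198, -0.0, 0.98], [-0.0, -1.0, -0.0]]
wrist_force: [-0.6, -0.8, 0.5]
width: 0.0006
clock: 20.8
tcp_pos: [0.5581, -0.2629, 0.0672]
orientation: [[0.98, -0.0, 0.198], [-0.198, 0.0, 0.98], [-0.0, -1.0, 0.0]]
wrist_force: [-0.6, -1.1, -0.8]
width: 0.0006
```

```bash
for i in 1; do python3 -m handwheel '[[[0,0,0.05,0,0,0,0],[0,0,0.05,0,0,0,0],[0,0,0.05,0,0,0,0],[0,0,0,0,0,0,0],[0,0,0,0,0,0,0]]]'; done; python3 -m handwheel '[[[0,0,0.05,0,0,0,0],[0,0,0.05,0,0,0,0],[0,0,0,0,0,0,0],[0,0,0,0,0,0,0]]]'; python3 snap.py f1
```

```text
clock: 21.22
tcp_pos: [0.5593, -0.257, 0.0672]
orientation: [[0.98, 0.0, 0.198], [-0.198, 0.0, 0.98], [0.0, -1.0, 0.0]]
wrist_force: [0.1, -1.7, -0.4]
width: 0.0007
clock: 21.55
tcp_pos: [0.5601, -0.2531, 0.0672]
orientation: [[0.98, 0.0, 0.198], [-0.198, 0.0, 0.98], [0.0, -1.0, 0.0]]
wrist_force: [0.1, -1.6, -1.4]
width: 0.0004
21.55 [ 0.5601 -0.2531  0.0672] [[0.9802, 0.0001, 0.198], [-0.198, 0.0002, 0.9802], [0.0001, -1.0, 0.0003]] [ 0.09 -1.61 -1.41] 0.00039307242427181517
```

View pics/f1.png

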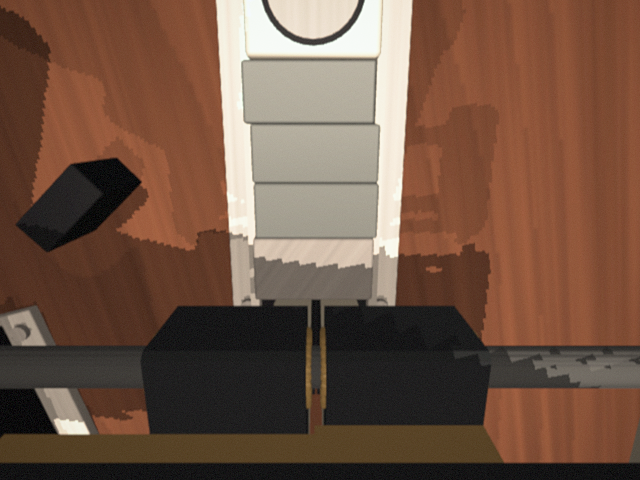

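The slide has pushed the stack nearly closed: cassette, three spacers and slide run in contact order from row 57 to 298. The blocks are upright with no visible gaps. Now I bring the force up in small steps.

```bash
for i in 1; do python3 -m handwheel '[[[0,0,0.03,0,0,0,0],[0,0,0.02,0,0,0,0],[0,0,0,0,0,0,0],[0,0,0,0,0,0,0]]]'; done; python3 -m handwheel '[[[0,0,0.03,0,0,0,0],[0,0,0,0,0,0,0],[0,0,0,0,0,0,0]]]'
```

```text
clock: 21.93
tcp_pos: [0.5602, -0.2526, 0.0673]
orientation: [[0.98, 0.0, 0.198], [-0.198, -0.002, 0.98], [0.0, -1.0, -0.002]]
wrist_force: [-1.4, -11.2, -1.1]
width: 0.0008
clock: 22.18
tcp_pos: [0.5602, -0.2526, 0.0673]
orientation: [[0.98, -0.0, 0.198], [-0.198, -0.003, 0.98], [0.001, -1.0, -0.003]]
wrist_force: [-3.2, -17.0, -3.9]
width: 0.0007
```

```bash
python3 -m handwheel '[[[0,0,-0.025,0,0,0,0],[0,0,0,0,0,0,0],[0,0,0,0,0,0,0],[0,0,0,0,0,0,0],[0,0,0,0,0,0,0]]]'; python3 -m handwheel '[[[0,0,0,0,0,0,0],[0,0,0,0,0,0,0],[0,0,0,0,0,0,0]]]'
```

```text
clock: 22.6
tcp_pos: [0.5602, -0.2526, 0.0673]
orientation: [[0.98, 0.0, 0.198], [-0.198, -0.002, 0.98], [0.0, -1.0, -0.002]]
wrist_force: [-1.9, -11.1, -1.1]
width: 0.0004
clock: 22.85
tcp_pos: [0.5602, -0.2526, 0.0673]
orientation: [[0.98, -0.0, 0.198], [-0.198, -0.002, 0.98], [0.0, -1.0, -0.002]]
wrist_force: [-2.1, -11.5, -2.8]
width: 0.0004
```

```bash
python3 snap.py g1; python3 snap.py g2 top; python3 - <<'E'
from h import *
c=load('g1.npz');e=np.array([.1977,.9803,0]);g=c['p'].sum(2).astype(int)
for u in (270,310,350):
  ed=[v+.5 for v in range(40,310) if abs(g[v+1,u]-g[v,u])>60]
  print(u,[(v,(onz(c,u,v,.095)@e*1000).round(1)) for v in ed])
t=load('g2.npz')['p'];cv2.imwrite('pics/g2c.png',cv2.resize(t[120:350,180:480,::-1],None,fx=2.5,fy=2.5,interpolation=cv2.INTER_CUBIC))
E
```

```text
22.85 [ 0.5602 -0.2526  0.0673] [[0.9802, -0.0, 0.1981], [-0.1981, -0.0021, 0.9802], [0.0004, -1.0, -0.002]] [ -2.09 -11.48  -2.83] 0.0004221133890327726
22.9 [ 0.5602 -0.2526  0.0673] [[0.9802, -0.0, 0.1981], [-0.1981, -0.0021, 0.9802], [0.0004, -1.0, -0.002]] [ -2.92 -11.31  -1.91] 0.0004452938791018782
270 [(57.5, np.float64(-41.8)), (58.5, np.float64(-42.1)), (60.5, np.float64(-42.7)), (61.5, np.float64(-43.0)), (121.5, np.float64(-61.6)), (122.5, np.float64(-61.9)), (124.5, np.float64(-62.6)), (125.5, np.float64(-62.9)), (181.5, np.float64(-81.7)), (184.5, np.float64(-82.7)), (238.5, np.float64(-102.3)), (239.5, np.float64(-102.7)), (255.5, np.float64(-108.8)), (256.5, np.float64(-109.2)), (298.5, np.float64(-125.8)), (299.5, np.float64(-126.2))]
310 [(40.5, np.float64(-36.8)), (41.5, np.float64(-37.1)), (45.5, np.float64(-38.2)), (46.5, np.float64(-38.5)), (47.5, np.float64(-38.8)), (57.5, np.float64(-41.8)), (58.5, np.float64(-42.1)), (61.5, np.float64(-43.0)), (121.5, np.float64(-61.6)), (122.5, np.float64(-61.9)), (124.5, np.float64(-62.6)), (181.5, np.float64(-81.7)), (182.5, np.float64(-82.1)), (184.5, np.float64(-82.8)), (236.5, np.float64(-101.6)), (237.5, np.float64(-102.0)), (238.5, np.float64(-102.3)), (239.5, np.float64(-102.7)), (263.5, np.float64(-111.9)), (264.5, np.float64(-112.3))]
350 [(57.5, np.float64(-41.8)), (58.5, np.float64(-42.1)), (59.5, np.float64(-42.4)), (61.5, np.float64(-43.0)), (121.5, np.float64(-61.6)), (122.5, np.float64(-62.0)), (124.5, np.float64(-62.6)), (125.5, np.float64(-62.9)), (181.5, np.float64(-81.7)), (182.5, np.float64(-82.1)), (184.5, np.float64(-82.8)), (236.5, np.float64(-101.6)), (238.5, np.float64(-102.4)), (239.5, np.float64(-102.7)), (266.5, np.float64(-113.1)), (267.5, np.float64(-113.5)), (304.5, np.float64(-128.4)), (305.5, np.float64(-128.8)), (306.5, np.float64(-129.2))]
```

View pics/g1.png

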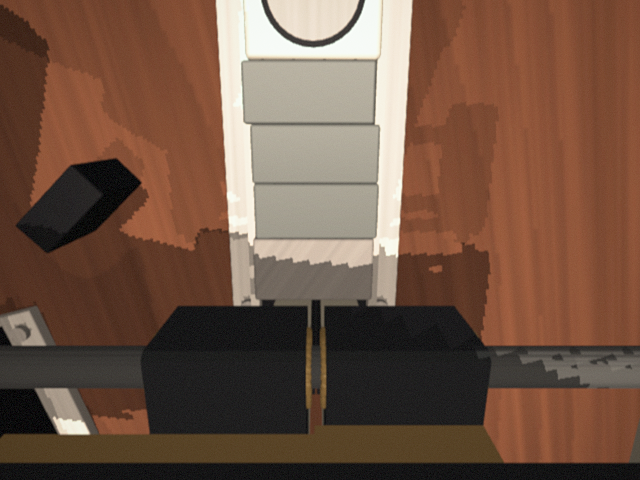

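View pics/g2c.png

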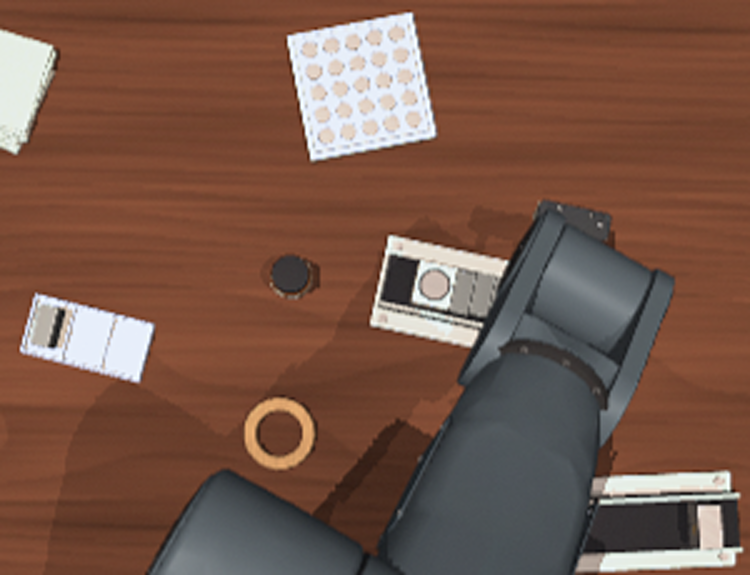

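The stack faces sit at −42, −62, −82 and −102 mm, in contact with 20 mm pitch. The slide front is about 13 mm short of its end stop (−89.5), the push is steady at about 12 N against a 2 N spring, and one spare plus the jar, tape and cell tray are untouched. Handing in.

```bash
python3 - <<'E'
from plant import *
print(close_job())
E
```

```text
the job is handed in; nothing more can be done
None
```

I added two spacers to the rail, and the slide now squeezes the stack of three against the cassette. I handed the job in with the slide still pushed. The gap from the cassette to the slide's end stop measured 47 mm, so one extra spacer (40 mm total) would have been too few and two (60 mm) were enough.

- **Stack:** In the last wrist picture all three spacers stand upright and in contact, with their faces 20 mm apart. The slide's front is about 13 mm short of its end stop.
- **Push:** The wrist force held steady at about 11.7 N along the rail. Taking off about 2 N for the spring leaves roughly 10 N on the stack, and only the slide touches the spacers. While bringing the force up, it briefly reached about 17 N before I backed off.
- **Bystanders:** In the last top view the third spacer is still in its tray. The jar, tape roll and cell tray look where they were.
- **Time:** The clock stood at 22.9 s of the 69 s allowed.

None of the final checks failed. The first coarse overhead readings of the tray spacers were off by up to about 6 mm, so I went by the close-up wrist pictures.

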